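Sweep the vial stoppers into the counting tray's trough and shut its cover

ROBOT

A 7-joint arm with a two-finger parallel gripper is mounted at the origin on a cart in front of the work surface, level with it; the furniture and walls round the work are solid. World frame = base frame: x ahead of the robot, y to its left, z up, the work surface at z = 0. Lengths are in m, angles in rad, forces in N, time in s.
With the tool pointing down it reaches from about 0.35 to 0.9 m from the base axis. Payload 8.1 kg.
Tool frame: the origin (TCP) lies midway between the tips of the shut fingers; the grasp point (between the pads) lies 19 mm behind it; y points along the fingers, z is the direction in which the jaws open and shut, and the axes are right-handed (so a half turn about y gives the same grasp; the last joint's range is limited). The gripper opens to 92 mm and grips with 3 to 60 N. Pads are 19 mm wide; open, the fingers measure 130 mm over their backs; the gripper's body (75 mm by 190 mm) begins 47 mm behind the grasp point.
Start: joints at [1.206, 0.434, 0.025, 1.573, -0.012, 1.134, -0.075], TCP at [0.162, -0.604, 0.227] pointing down, gripper open.
Joint ranges: [-2.62, 2.62], [-0.44, 2.09], [-1.27, 1.32], [0.08, 2.57], [-1.32, 4.46], [0.12, 2], [-2.74, 2.74]. Speed limits (rad/s): [2.22, 2.22, 3.01, 3.01, 3.14, 3.14, 3.14].

INTERFACE

Orientations are given as a unit quaternion [w, x, y, z].
In Python, from bench import status, imaging, hand_in gives the robot as it stands.
- The arm moves only by the tool arm_command, never from a script. Its argument "moves" is a list of rows, each a list of 5 numbers: the finger opening in mm, from 0 to 91.8, then the shift along the tool's x, y, z in mm, then the turn about the tool's y in rad. A call has 1 to 20 rows; each row is the pose to reach, as a shift and turn from the pose measured when the call began, along the tool's axes at that moment; what a row does not reach only later rows make up. A row lasts 1/12 s, in which the tool goes at most 41.7 mm and 7.16 degrees, less where a joint would pass 70% of its speed; a pose out of reach is approached as far as the arm can. A call with a gripper value outside its range is refused whole. The fingers move at their own pace and stop on an object; "newtons" is the grip in N (left out, the last holds). Time passes only in rows, so rows that repeat a pose let the fingers close. It gives the time, the measured TCP pose, the force and the opening at its end, in the units of the state.
- status.state(): the state, without advancing time (a new reading comes with each control period).
- imaging.grab_frame(name): name is "scene" or "top" or "wrist"; returns a dict with "color" (384x512x3 uint8, red, green, blue), "z_map" (384x512 float32, m along the optical axis (not along the pixel's ray), 0 where there is no reading), "camera_matrix" (3x3 intrinsics, pixels), "dist_coeffs" ([k1, k2, p1, p2, k3] as OpenCV has them; the pictures are not rectified), "T" (4x4, takes a point from camera to world coordinates); the wrist camera has in their place "T_tool_cam" (4x4, takes a point from camera to tool coordinates, whose origin is the TCP and whose axes are the tool frame's). Camera axes: x right, y down, z forward; pixel columns grow to the right and rows downward; lengths in m; the calibration is good to about 2 mm. A picture is of the moment at which its call begins: read the wrist's pose just before it.
- hand_in(): hands the job in, once; it reports no verdict.
The state is a dict: "time": time; "q": joint angles; "joint_velocities": joint speeds; "effort": joint torques, N m; "tool_pos": TCP position; "ee_rot": TCP orientation; "wrist_force": force on the tool from outside, world axes, zero at the start; "wrist_torque": the same for the moment, N m; "grip_width": finger opening in m.
Only numpy, scipy, OpenCV 4.12 (cv2) and the standard library are available. Lean on these libraries where they do the work, as an engineer would, in place of code of your own. Each camera call takes 0.05 s, during which the arm holds its last target.

TASK

On the counting tray lie three small rubber vial stoppers and one larger bottle stopper that does not belong with them. Sweep the three small ones across the plate with the shut fingers until they drop into the tray's trough, lifting none of them and leaving the large stopper where it lies; then, with the fingertips, swing the trough's cover over and press it fully shut. Leave the other things on the bench alone.

Things in the scene. Friction and masses are not known exactly. Their poses are not given: they have to be found in the camera images.
- counting_tray: White counting tray, fixed, 191 mm (its x) by 222 mm (its y); origin on the bench (z = 0), z up, x from the trough to the back. Plate: flat top 32 mm above the bench, x = -42 mm (trough edge, an open drop) to 96 mm, y = -107 to 107 mm; rims 4 mm thick and 6 mm high at its back and both ends. The trough lies beyond the plate's edge, on the side nearest the robot.
- trough (a point): Middle of the trough's floor: at tray x = -64 mm, y = 0, 6 mm above the bench. The trough is open above, 45 mm wide (tray x = -87 to -42 mm), 214 mm long (along the tray's y), 26 mm deep below the plate; its outer wall and end walls are as high as the plate.
- trough_cover (a joint): Aluminium cover strip, 54 x 216 x 3 mm, hinged along the tray's y at x = -90 mm, 32 mm above the bench. 0 = shut, level over the trough, resting on the plate's edge (lip top at 37 mm); grows as it opens: 1.57 upright, beyond that leaning out over the bench, stop at 2.3. Starts at 1.9 to 2.25. Friction (0.02 N m) keeps it where it is left: it neither falls shut nor springs back.
- cover_edge (a point): Middle of the cover's free long edge, a lip 5 mm thick, 52.5 mm from the hinge; when shut it lies over the plate's edge (tray x = -37 mm).
- stopper_0_mid (a point): Centre (half-way up) of small vial stopper 1 of 3, all alike: dark grey rubber, flange (20 mm across, 5 mm high) down, plug (13.6 mm) up, 12 mm high in all; at the start 6 mm above the plate. 12 g, slides on the plate. The four stoppers start 40 to 60 mm apart in the tray's y, in any order, at tray x = -10 to 45 mm.
- stopper_1_mid (a point): Centre (half-way up) of small vial stopper 2 of 3, all alike: dark grey rubber, flange (20 mm across, 5 mm high) down, plug (13.6 mm) up, 12 mm high in all; at the start 6 mm above the plate. 12 g, slides on the plate. The four stoppers start 40 to 60 mm apart in the tray's y, in any order, at tray x = -10 to 45 mm.
- stopper_2_mid (a point): Centre (half-way up) of small vial stopper 3 of 3, all alike: dark grey rubber, flange (20 mm across, 5 mm high) down, plug (13.6 mm) up, 12 mm high in all; at the start 6 mm above the plate. 12 g, slides on the plate. The four stoppers start 40 to 60 mm apart in the tray's y, in any order, at tray x = -10 to 45 mm.
- big_stopper_mid (a point): Centre (half-way up) of the large bottle stopper: same dark grey rubber and shape, flange 31 mm across, 18 mm high, 28 g, on the plate among the small ones (this point 9 mm above the plate). It stays where it lies.
- tape_roll: Bystander: roll of tape lying flat, 52 mm across, 19 mm high, on the bench at the left end of the tray; origin under its centre.
- slide_box: Bystander: card box of microscope slides, 30 x 82 x 28 mm, on the bench at the right end of the tray; origin under its centre.
- beaker: Bystander: empty glass beaker, 52 mm across, 69 mm high, on the bench behind the tray, to the left; origin under its centre.

How it is judged:
On the way:
1. all three small stoppers lie in the trough, the cover still open (x of stopper_0_mid in the frame of counting_tray between -0.088 and -0.043 m and y of stopper_0_mid in the frame of counting_tray between -0.108 and 0.108 m and z of stopper_0_mid in the frame of counting_tray between 0.004 and 0.03 m and x of stopper_1_mid in the frame of counting_tray between -0.088 and -0.043 m and y of stopper_1_mid in the frame of counting_tray between -0.108 and 0.108 m and z of stopper_1_mid in the frame of counting_tray between 0.004 and 0.03 m and x of stopper_2_mid in the frame of counting_tray between -0.088 and -0.043 m and y of stopper_2_mid in the frame of counting_tray between -0.108 and 0.108 m and z of stopper_2_mid in the frame of counting_tray between 0.004 and 0.03 m and value of joint trough_cover above 0.5 rad), for 0.2 s.
At the end, for the whole second after the job is handed in: All three small stoppers lie at rest in the trough, below its rim; the cover is shut to within 0.06 rad; the large stopper is within 25 mm of where it lay (x of stopper_0_mid in the frame of counting_tray between -0.088 and -0.043 m and y of stopper_0_mid in the frame of counting_tray between -0.108 and 0.108 m and z of stopper_0_mid in the frame of counting_tray between 0.004 and 0.03 m and x of stopper_1_mid in the frame of counting_tray between -0.088 and -0.043 m and y of stopper_1_mid in the frame of counting_tray between -0.108 and 0.108 m and z of stopper_1_mid in the frame of counting_tray between 0.004 and 0.03 m and x of stopper_2_mid in the frame of counting_tray between -0.088 and -0.043 m and y of stopper_2_mid in the frame of counting_tray between -0.108 and 0.108 m and z of stopper_2_mid in the frame of counting_tray between 0.004 and 0.03 m and value of joint trough_cover below 0.06 rad and distance of big_stopper_mid from where it was at the start of the episode below 0.025 m and linear speed of each of stopper_0, stopper_1, stopper_2 below 0.02 m/s); the robot touches nothing.
It fails at once if a stopper is lifted (a small one's centre above 55 mm or the large one's above 62 mm over the bench, some 20 mm clear of the plate) (height (world z) of any of stopper_0_mid, stopper_1_mid, stopper_2_mid above 0.055 m or height (world z) of big_stopper_mid above 0.062 m).
It fails at once if the large stopper is moved more than 25 mm (distance of big_stopper_mid from where it was at the start of the episode above 0.025 m).
It fails at once if a bystander (tape roll, slide box, beaker) is moved more than 30 mm (distance of any of tape_roll, slide_box, beaker from where it was at the start of the episode above 0.03 m).
It also fails if it takes over 48 s, if anything falls off the work surface, if the arm or the gripper's body presses on something with over 40 N, if the wrist force passes 120 N, or if a joint passes its speed limit or range.

## Working session

There is one attempt and no reset: what is moved stays moved. The work goes in short steps, Python scripts to look and compute and a tool call to move; the robot and the scene stay as the last step left them, time stands still between calls to the robot, and variables do not carry over. Pictures are saved under pics/ and viewed, and the job is handed in when it is done.

Besides the shell and the picture viewer there is one more tool, called as a command line: name --pt "numbers of a row" for each row, then --argument value for the rest. arm_command: Moves the arm, as the interface text tells. Its arguments: {"type":"object","properties":{"moves":{"type":"array"},"newtons":{"type":"number"}},"required":["moves"]}

```bash
ls; mkdir -p pics; python3 - <<'E'
from bench import status, imaging
import cv2, numpy as np
print(status.state())
for n in ["scene","top"]:
    f=imaging.grab_frame(n); cv2.imwrite(f"pics/{n}0.png",f["color"][:,:,::-1]); np.savez(f"{n}0.npz",**f)
    print(n,f["camera_matrix"],f["dist_coeffs"],f["T"])
E
```

```text
pics
{'time': 0.0, 'q': array([ 1.20637121,  0.4352074 ,  0.02496014,  1.5741205 , -0.01161768,
        1.13404085, -0.07512004]), 'joint_velocities': array([ 0.00017377, -0.00144844,  0.00042423,  0.00072704,  0.00020416,
       -0.00011624,  0.00134045]), 'effort': array([-1.68240655e-03, -6.67851162e+01,  9.83690433e-01, -3.14450133e+01,
       -6.08453597e-02,  4.29234607e-02,  1.54226159e-04]), 'tool_pos': array([ 0.16159243, -0.60318822,  0.22594548]), 'ee_rot': array([ 0.09215576, -0.09239388,  0.70162417, -0.70049569]), 'wrist_force': array([-0.35606362,  0.15611481, -0.13058234]), 'wrist_torque': array([-0.02349734,  0.01742701, -0.02151566]), 'grip_width': 0.09182784459484176}
scene [[405.58533234   0.         265.6005698 ]
 [  0.         405.58533234 191.63704464]
 [  0.           0.           1.        ]] [0.04703693 0.         0.         0.         0.        ] [[-0.80846654 -0.44880328  0.38073279  0.21439089]
 [-0.58851461  0.62273878 -0.5156035   0.13630137]
 [-0.00569253 -0.64091499 -0.76759076  0.70973127]
 [ 0.          0.          0.          1.        ]]
top [[370.18423782   0.         256.98588793]
 [  0.         370.18423782 194.298511  ]
 [  0.           0.           1.        ]] [-0.02487244  0.          0.          0.          0.        ] [[-0.01046489 -0.99096455  0.13371517  0.40950897]
 [-0.99992112  0.00944193 -0.00828214 -0.30519052]
 [ 0.00694478 -0.1337913  -0.9909852   0.91553416]
 [ 0.          0.          0.          1.        ]]
```

View pics/scene0.png

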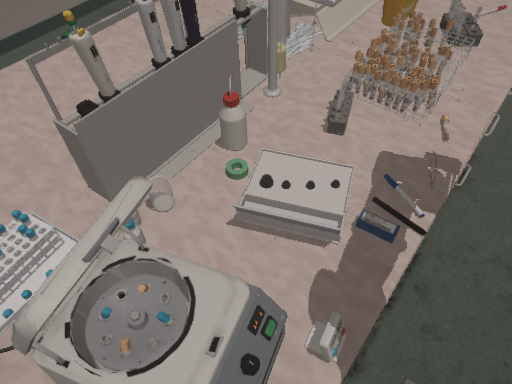

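View pics/top0.png

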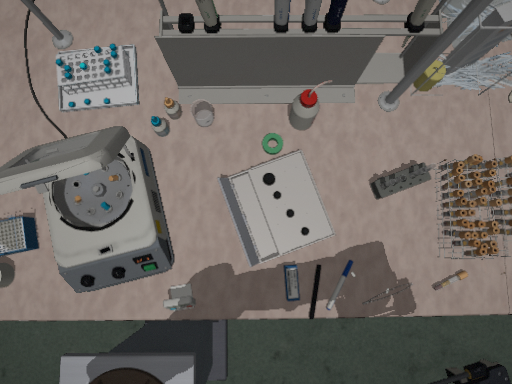

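```bash
cat > h.py <<'E'
import numpy as np, cv2
def rays(f,px):
    p=cv2.undistortPoints(np.array(px,float).reshape(-1,1,2),f["camera_matrix"],f["dist_coeffs"]).reshape(-1,2)
    return np.c_[p,np.ones(len(p))]@f["T"][:3,:3].T, f["T"][:3,3]
def onplane(f,px,z):
    d,o=rays(f,px); return o+d*((z-o[2])/d[:,2:3])
def proj(f,P):
    Ti=np.linalg.inv(f["T"]); 
    return cv2.projectPoints(np.array(P,float).reshape(-1,1,3),cv2.Rodrigues(Ti[:3,:3])[0],Ti[:3,3],f["camera_matrix"],f["dist_coeffs"])[0].reshape(-1,2)
E
python3 - <<'E'
import numpy as np, cv2
from h import *
for n,(x0,y0,w,h) in dict(top=(205,120,160,150),scene=(215,130,160,120)).items():
    f=np.load(n+"0.npz"); c=f["color"][y0:y0+h,x0:x0+w,::-1]
    cv2.imwrite(f"pics/{n}0c.png",cv2.resize(c,None,fx=4,fy=4,interpolation=cv2.INTER_CUBIC))
    g=f["color"].max(2); m=(g<75).astype(np.uint8)
    mm=np.zeros_like(m); mm[y0:y0+h,x0:x0+w]=m[y0:y0+h,x0:x0+w]
    k,l,s,ce=cv2.connectedComponentsWithStats(mm)
    for i in range(1,k):
        if 15<s[i,4]<400: print(n,s[i],ce[i].round(1),onplane(f,ce[i],.038).round(4),onplane(f,ce[i],.041).round(4))
f=np.load("top0.npz"); z=f["z_map"]
v,u=np.mgrid[125:270,210:345]
px=np.c_[u.ravel(),v.ravel()]; d,o=rays(f,px); P=o+d*z[v.ravel(),u.ravel()][:,None]
np.save("P.npy",P)
hh=np.histogram(P[:,2],bins=np.arange(-.01,.1,.005)); print(hh)
m=((P[:,2]>.025)).reshape(u.shape).astype(np.uint8)
cs=max(cv2.findContours(m,0,2)[0],key=cv2.contourArea)
print(cv2.minAreaRect(cs), cv2.boxPoints(cv2.minAreaRect(cs))+[210,125])
E
```

```text
top [263 173  12  12 116] [268.5 178.5] [[ 0.5659 -0.3407  0.038 ]] [[ 0.5654 -0.3406  0.041 ]]
top [274 191   7   8  43] [276.9 194.6] [[ 0.5268 -0.3601  0.038 ]] [[ 0.5264 -0.3599  0.041 ]]
top [287 209   7   8  45] [289.9 212.7] [[ 0.483  -0.3903  0.038 ]] [[ 0.4827 -0.39    0.041 ]]
top [301 227   8   8  47] [304.7 230.7] [[ 0.4401 -0.4245  0.038 ]] [[ 0.44   -0.4241  0.041 ]]
top [344 260  10  10  62] [348.5 264.8] [[ 0.3593 -0.5251  0.038 ]] [[ 0.3595 -0.5244  0.041 ]]
top [283 264  13   6  28] [287.5 266. ] [[ 0.3584 -0.3821  0.038 ]] [[ 0.3586 -0.3818  0.041 ]]
top [315 264   6   6  29] [317.9 266.8] [[ 0.3557 -0.4531  0.038 ]] [[ 0.3559 -0.4526  0.041 ]]
scene [328 130  16   5  50] [336.1 131.2] [[ 0.5208 -0.5722  0.038 ]] [[ 0.5195 -0.569   0.041 ]]
scene [260 175  13  13 134] [266.1 181.3] [[ 0.5641 -0.3396  0.038 ]] [[ 0.5626 -0.3375  0.041 ]]
scene [282 181   8   8  53] [285.7 184.6] [[ 0.5237 -0.3567  0.038 ]] [[ 0.5223 -0.3545  0.041 ]]
scene [306 181   9   8  52] [310.1 184.9] [[ 0.4801 -0.3873  0.038 ]] [[ 0.4789 -0.385   0.041 ]]
scene [331 180   9   8  51] [335.  183.9] [[ 0.4374 -0.4216  0.038 ]] [[ 0.4364 -0.4191  0.041 ]]
scene [355 217  20  18 182] [365.2 225.8] [[ 0.3329 -0.3596  0.038 ]] [[ 0.3324 -0.3574  0.041 ]]
(array([   7, 4537, 6454, 1274,   84,  209,  131,  475, 4500,  702,  190,
        151,  122,   99,   83,  100,   99,  161,  136,    1,    0]), array([-0.01 , -0.005,  0.   ,  0.005,  0.01 ,  0.015,  0.02 ,  0.025,
        0.03 ,  0.035,  0.04 ,  0.045,  0.05 ,  0.055,  0.06 ,  0.065,
        0.07 ,  0.075,  0.08 ,  0.085,  0.09 ,  0.095]))
((65.06175231933594, 81.75027465820312), (95.273193359375, 91.97335052490234), 69.01509857177734) [[215.06544304 178.74202728]
 [300.93864441 145.80434418]
 [335.05805969 234.75852203]
 [249.18486023 267.69619751]]
```

View pics/top0c.png

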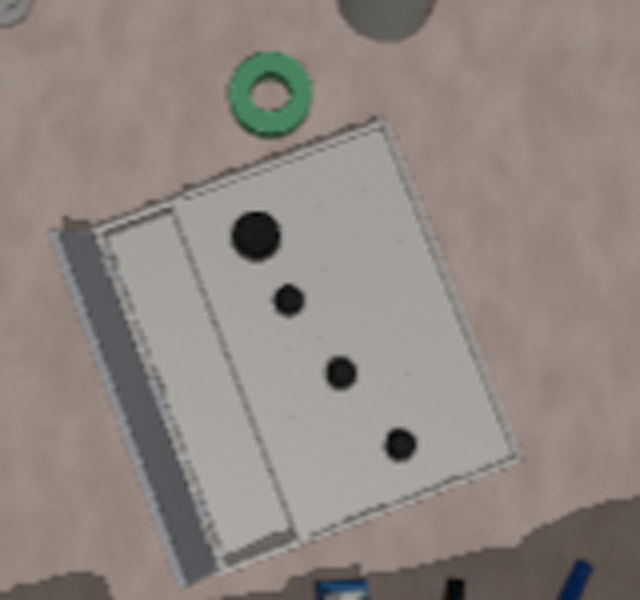

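View pics/scene0c.png

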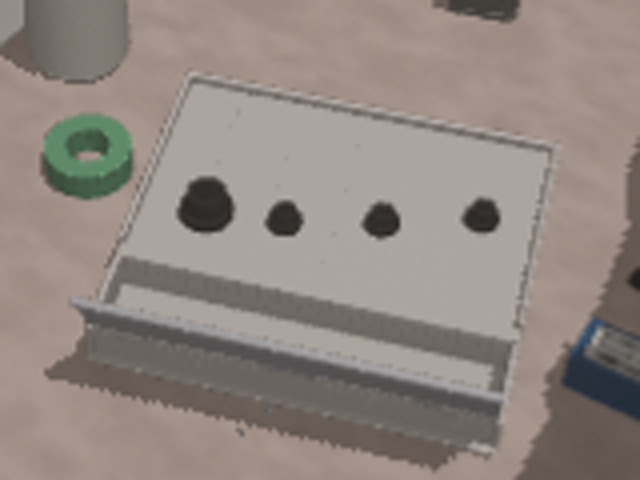

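```bash
cat >> h.py <<'E'
def fit(A,B):
    a,b=A.mean(0),B.mean(0); H=(A-a).T@(B-b); U,S,V=np.linalg.svd(H); R=V.T@np.diag([1,np.linalg.det(V.T@U.T)])@U.T
    return R,b-R@a
E
python3 - <<'E'
from h import *
f=np.load("top0.npz")
c=np.r_[onplane(f,[[300.5,150.5],[334.5,234.5]],.038),onplane(f,[[249,172],[279.5,254.5]],.032)]
T=np.array([[100,111],[100,-111],[-42,107],[-42,-107]])/1e3
R,t=fit(T,c[:,:2]); print(R,t,np.degrees(np.arctan2(R[1,0],R[0,0]))); print("res mm",((T@R.T+t-c[:,:2])*1e3).round(1))
g=np.load("scene0.npz"); 
q=lambda a:[[215+x/4,130+y/4] for x,y in a]
c2=np.r_[onplane(g,q([(192,74),(554,147)]),.038),onplane(g,q([(124,258),(514,342)]),.032)]
R2,t2=fit(T,c2[:,:2]); print(R2,t2,np.degrees(np.arctan2(R2[1,0],R2[0,0]))); print("res mm",((T@R2.T+t2-c2[:,:2])*1e3).round(1))
for n,ff,RR,tt,pp in (("top",f,R,t,[[268.5,178.5],[276.9,194.6],[289.9,212.7],[304.7,230.7]]),("scene",g,R2,t2,[[266.1,181.3],[285.7,184.6],[310.1,184.9],[335,183.9]])):
    P=onplane(ff,pp,.039)[:,:2]; print(n,((P-tt)@RR*1e3).round(1))
np.savez("tray.npz",R=R,t=t)
# cover: points above 40mm on trough side from depth
P=np.load("P.npy"); L=np.c_[(P[:,:2]-t)@R,P[:,2]]*1e3
m=(L[:,0]<-80)&(L[:,2]>45)&(abs(L[:,1])<112); 
print(np.polyfit(L[m,0],L[m,2],1),L[m].min(0),L[m].max(0))
for lo in range(45,90,6):
    s=m&(L[:,2]>=lo)&(L[:,2]<lo+6); print(lo,s.sum(),np.median(L[s,0]),L[s,1].min(),L[s,1].max())
E
```

```text
[[ 0.343465    0.93916548]
 [-0.93916548  0.343465  ]] [ 0.49834239 -0.36584331] -69.9118783100274
res mm [[ 2.4 -2. ]
 [-1.8 -3.1]
 [ 0.9  4.1]
 [-1.5  1. ]]
[[ 0.34462116  0.93874185]
 [-0.93874185  0.34462116]] [ 0.49559129 -0.36234622] -69.84132811386185
res mm [[ 3.4  0.9]
 [-3.4 -3.8]
 [ 1.3  1.6]
 [-1.3  1.4]]
top [[ -0.5  72.1]
 [  4.3  28.5]
 [ 17.6 -22.9]
 [ 34.8 -74.9]]
scene [[  1.4  72. ]
 [  3.7  28.1]
 [ 17.1 -23.3]
 [ 34.6 -75. ]]
[  17.32705151 1947.61974761] [-116.65428587 -104.90909221   45.05522417] [-87.4741802  108.31699592 915.5341634 ]
45 103 -97.67583802940038 -104.88018660899289 108.31699592313834
51 110 -100.25286153895505 -103.9346206876119 108.13715042346944
57 105 -102.85872618732049 -104.90909221089402 107.6170696484589
63 117 -105.48710673435993 -104.88826543270262 107.74328595095844
69 120 -108.23098171730035 -103.77758737966518 107.24832203116054
75 207 -112.07991251689455 -104.79866473584752 108.30418673702073
81 91 -114.0754036447572 -103.92441456970798 107.09473178321029
  return _methods._mean(a, axis=axis, dtype=dtype,
  ret = ret.dtype.type(ret / rcount)
Traceback (most recent call last):
ValueError: zero-size array to reduction operation minimum which has no identity
```

```bash
cat >> h.py <<'E'
from scipy.spatial.transform import Rotation as Ro
def plan(*targets):
    """targets: tray (x,y,z) mm -> shift in tool axes mm, plus turn about y to make tool z || tray y"""
    from bench import status
    s=status.state(); w,x,y,z=s["ee_rot"]; Rm=Ro.from_quat([x,y,z,w]).as_matrix()
    d=np.load("tray.npz"); R,t=d["R"],d["t"]; p=s["tool_pos"]
    print("t",round(s["time"],2),"tray pos",((p[:2]-t)@R*1e3).round(1),round(p[2]*1e3,1),"F",s["wrist_force"].round(1),"grip",s["grip_width"])
    R3=np.eye(3);R3[:2,:2]=R
    print("tool axes in tray frame (cols x,y,z)\n",(R3.T@Rm).round(3))
    c=Rm.T@R3[:,1]; a=np.arctan2(c[0],c[2]); print("turn about y:",[round(v,3) for v in (a,a-np.pi,a+np.pi)], "q7",s["q"][6].round(2))
    for T in targets:
        W=np.r_[R@(np.array(T[:2])/1e3)+t,T[2]/1e3]; print(T,"world",W.round(3),"shift",((Rm.T@(W-p))*1e3).round(1))
E
python3 - <<'E'
from h import *
f=np.load("top0.npz");d=np.load("tray.npz")
P=onplane(f,[[304,128],[272,143],[291,282],[203,118]],0)[:,:2];print(((P-d["t"])@d["R"]*1e3).round(0))
plan((33,25,110),(33,25,34))
E
```

```text
[[ 135.  169.]
 [  44.  161.]
 [ -36. -179.]
 [ -98.  285.]]
t 0.1 tray pos [ 107.3 -397.8] 226.0 F [-0.7 -0.3  0.5] grip 0.09160823453647443
tool axes in tray frame (cols x,y,z)
 [[-0.089 -0.001  0.996]
 [-0.996  0.    -0.089]
 [ 0.    -1.    -0.001]]
turn about y: [np.float64(-1.66), np.float64(-4.801), np.float64(1.482)] q7 -0.08
(33, 25, 110) world [ 0.533 -0.388  0.11 ] shift [-414.6  116.1 -111.4]
(33, 25, 34) world [ 0.533 -0.388  0.034] shift [-414.6  192.1 -111.3]
```

arm_command --pt "0 -415 30 -111 1.482" --pt "0 -415 30 -111 1.482" --pt "0 -415 30 -111 1.482" --pt "0 -415 30 -111 1.482" --pt "0 -415 30 -111 1.482" --pt "0 -415 30 -111 1.482" --pt "0 -415 30 -111 1.482" --pt "0 -415 30 -111 1.482" --pt "0 -415 30 -111 1.482" --pt "0 -415 30 -111 1.482" --pt "0 -415 30 -111 1.482" --pt "0 -415 30 -111 1.482" --pt "0 -415 30 -111 1.482" --pt "0 -415 30 -111 1.482" --pt "0 -415 30 -111 1.482" --pt "0 -415 30 -111 1.482" --newtons 20

```text
time: 1.43
tool_pos: [0.5326, -0.3897, 0.1963]
ee_rot: [-0.405, 0.405, 0.58, -0.58]
wrist_force: [0.3, 0.5, 0.2]
grip_width: 0.0005
```

```bash
python3 - <<'E'
from h import *
from bench import imaging
plan((36,22,80),(36,22,34))
for n in("wrist","scene"):
    f=imaging.grab_frame(n); cv2.imwrite(f"pics/{n}1.png",f["color"][:,:,::-1])
E
```

```text
t 1.43 tray pos [34.2 24. ] 196.3 F [0.3 0.5 0.2] grip 0.0005285093835855617
tool axes in tray frame (cols x,y,z)
 [[-1.    -0.001  0.001]
 [-0.001 -0.    -1.   ]
 [ 0.001 -1.     0.   ]]
turn about y: [np.float64(-3.141), np.float64(-6.282), np.float64(0.001)] q7 -2.11
(36, 22, 80) world [ 0.531 -0.392  0.08 ] shift [ -1.9 116.3   2. ]
(36, 22, 34) world [ 0.531 -0.392  0.034] shift [ -2.  162.3   2. ]
```

View pics/wrist1.png

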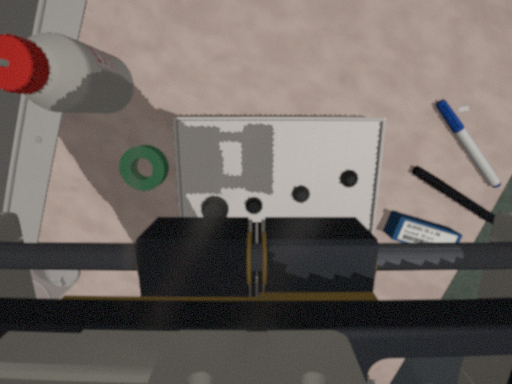

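View pics/scene1.png

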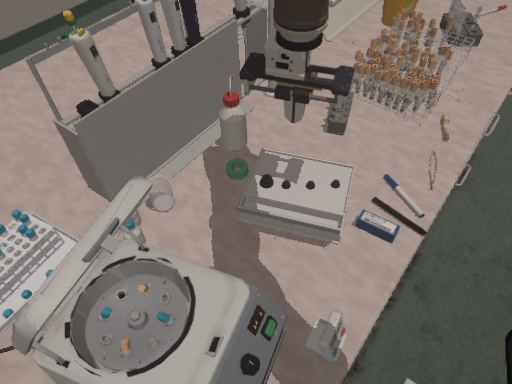

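arm_command --pt "0 -2 40 2 0" --pt "0 -2 80 2 0" --pt "0 -2 115 2 0" --pt "0 -2 140 2 0" --pt "0 -2 152 2 0" --pt "0 -2 158 2 0" --pt "0 -2 162 2 0" --pt "0 -2 162 2 0"

```text
time: 2.2
tool_pos: [0.5321, -0.3924, 0.0351]
ee_rot: [-0.405, 0.405, 0.58, -0.579]
wrist_force: [0.9, -0.5, 0.2]
grip_width: 0.0005
```

```bash
python3 - <<'E'
from h import *
from bench import imaging
plan((-38,22,34))
for n in("wrist","scene"):
    f=imaging.grab_frame(n); c=f["color"][:,:,::-1]
    if n=="scene": c=cv2.resize(c[130:250,215:375],None,fx=4,fy=4,interpolation=cv2.INTER_CUBIC)
    cv2.imwrite(f"pics/{n}2.png",c)
E
```

```text
t 2.2 tray pos [36.6 22.6] 35.1 F [ 0.9 -0.5  0.2] grip 0.0004974842954158316
tool axes in tray frame (cols x,y,z)
 [[-1.    -0.    -0.   ]
 [ 0.     0.001 -1.   ]
 [ 0.    -1.    -0.001]]
turn about y: [np.float64(3.141), np.float64(-0.0), np.float64(6.283)] q7 -2.07
(-38, 22, 34) world [ 0.506 -0.323  0.034] shift [74.6  1.1  0.6]
```

View pics/scene2.png

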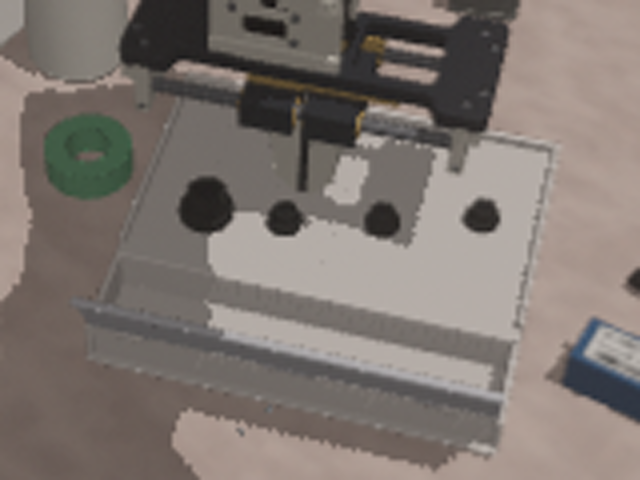

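View pics/wrist2.png

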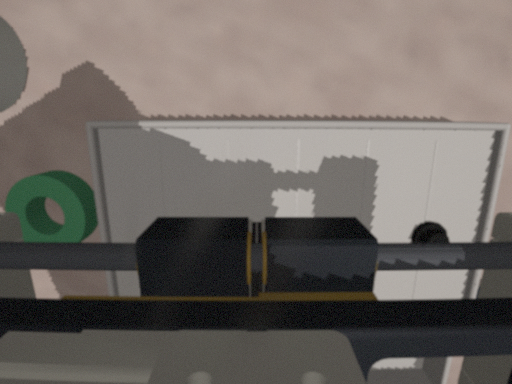

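```bash
python3 - <<'E'
from h import *
from bench import imaging
d=np.load("tray.npz"); g=imaging.grab_frame("scene")
for y in(-73,-60,-100,22):
  for z in (35,60,80,100,120):
    W=np.r_[d["R"]@(np.array([36.,y])/1e3)+d["t"],z/1e3]; p=proj(g,W)[0]; print(y,z,((p-[215,130])*4).round(0),end=' ')
  print()
plan((40,25,34))
# depth on fingers
z=g["z_map"]; 
for (a,b) in [(303,185),(303,170),(285,170),(290,150),(303,150),(458,160),(145,95),(262,110),(340,120)]:
    u,v=215+a/4,130+b/4; r,o=rays(g,[[u,v]]); P=o+r[0]*z[int(round(v)),int(round(u))]; print((a,b),((P[:2]-d["t"])@d["R"]*1e3).round(0),P[2]*1e3)
E
```

```text
-73 35 [475. 212.] -73 60 [481. 181.] -73 80 [485. 156.] -73 100 [490. 129.] -73 120 [495. 102.] 
-60 35 [451. 207.] -60 60 [457. 176.] -60 80 [461. 151.] -60 100 [465. 125.] -60 120 [470.  97.] 
-100 35 [524. 222.] -100 60 [531. 191.] -100 80 [536. 166.] -100 100 [542. 140.] -100 120 [549. 112.] 
22 35 [307. 177.] 22 60 [309. 147.] 22 80 [310. 121.] 22 100 [312.  95.] 22 120 [314.  67.] 
t 2.35 tray pos [36.9 23. ] 36.1 F [ 0.5  0.9 -0.1] grip 0.0004857400845127212
tool axes in tray frame (cols x,y,z)
 [[-1.     0.001 -0.   ]
 [ 0.     0.002 -1.   ]
 [-0.001 -1.    -0.002]]
turn about y: [np.float64(3.142), np.float64(-0.0), np.float64(6.283)] q7 -2.07
(40, 25, 34) world [ 0.536 -0.395  0.034] shift [-3.1  2.1 -2. ]
(303, 185) [25. 22.] 40.61005725189049
(303, 170) [24. 22.] 54.07984264124632
(285, 170) [24. 32.] 50.3303218751604
(290, 150) [25. 30.] 66.40409923616075
(303, 150) [27. 23.] 66.13959359290233
(458, 160) [ -1. -61.] 111.67231204460515
(145, 95) [ -0. 103.] 112.76573550124391
(262, 110) [ 1. 41.] 117.91758109633376
(340, 120) [1. 0.] 121.6181959276068
```

```bash
python3 - <<'E'
from h import *
from bench import imaging
d=np.load("tray.npz"); g=imaging.grab_frame("scene")
c=g["color"][150:195,265:325,::-1]; cv2.imwrite("pics/z3.png",cv2.resize(c,None,fx=12,fy=12,interpolation=cv2.INTER_NEAREST))
z=g["z_map"]
for v in (166,170,174):
  for u in range(276,306):
    r,o=rays(g,[[u,v]]); P=o+r[0]*z[v,u]; L=(P[:2]-d["t"])@d["R"]*1e3; print((u,v),L.round(0),round(P[2]*1e3),end=";")
  print()
E
```

```text
(276, 166) [56. 64.] 30;(277, 166) [55. 61.] 32;(278, 166) [56. 59.] 31;(279, 166) [58. 57.] 30;(280, 166) [57. 54.] 32;(281, 166) [59. 52.] 31;(282, 166) [59. 50.] 31;(283, 166) [24. 40.] 69;(284, 166) [25. 38.] 69;(285, 166) [25. 36.] 69;(286, 166) [24. 33.] 71;(287, 166) [24. 31.] 72;(288, 166) [26. 29.] 70;(289, 166) [26. 27.] 71;(290, 166) [28. 25.] 70;(291, 166) [26. 23.] 72;(292, 166) [25. 20.] 74;(293, 166) [24. 18.] 75;(294, 166) [25. 16.] 75;(295, 166) [23. 13.] 78;(296, 166) [26. 12.] 75;(297, 166) [24.  9.] 78;(298, 166) [25.  7.] 78;(299, 166) [25.  5.] 78;(300, 166) [44.  6.] 59;(301, 166) [ 0. -3.] 105;(302, 166) [-1. -5.] 108;(303, 166) [70.  4.] 32;(304, 166) [69.  1.] 34;(305, 166) [73. -1.] 31;
(276, 170) [43. 60.] 31;(277, 170) [41. 57.] 34;(278, 170) [44. 56.] 31;(279, 170) [45. 54.] 31;(280, 170) [44. 51.] 32;(281, 170) [46. 49.] 31;(282, 170) [46. 47.] 31;(283, 170) [26. 40.] 55;(284, 170) [25. 38.] 56;(285, 170) [25. 35.] 57;(286, 170) [25. 33.] 57;(287, 170) [24. 31.] 59;(288, 170) [25. 29.] 59;(289, 170) [25. 26.] 59;(290, 170) [26. 24.] 59;(291, 170) [28. 2
[... 364 characters left out ...]
 32;(277, 174) [31. 55.] 32;(278, 174) [33. 53.] 30;(279, 174) [32. 50.] 31;(280, 174) [35. 49.] 30;(281, 174) [34. 46.] 31;(282, 174) [35. 44.] 30;(283, 174) [35. 42.] 31;(284, 174) [36. 40.] 31;(285, 174) [25. 35.] 44;(286, 174) [26. 33.] 43;(287, 174) [27. 31.] 43;(288, 174) [25. 28.] 46;(289, 174) [26. 26.] 46;(290, 174) [26. 24.] 46;(291, 174) [26. 22.] 47;(292, 174) [23. 19.] 51;(293, 174) [26. 17.] 48;(294, 174) [26. 15.] 49;(295, 174) [26. 13.] 49;(296, 174) [24. 10.] 52;(297, 174) [25.  8.] 52;(298, 174) [47. 10.] 28;(299, 174) [44.  7.] 32;(300, 174) [45.  5.] 31;(301, 174) [45.  3.] 32;(302, 174) [47.  0.] 31;(303, 174) [47. -2.] 32;(304, 174) [47. -4.] 32;(305, 174) [49. -6.] 30;
```

View pics/z3.png

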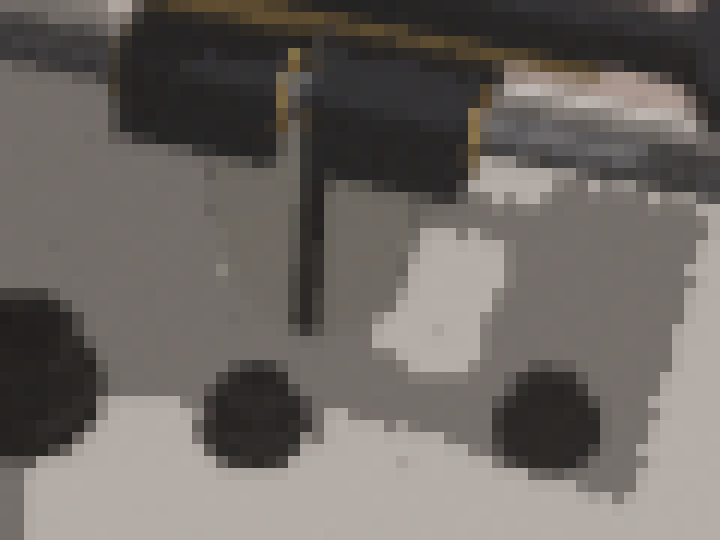

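arm_command --pt "0 0 2 -4 0" --pt "0 6 2 -4 0" --pt "0 12 2 -4 0" --pt "0 18 2 -4 0" --pt "0 24 2 -4 0" --pt "0 30 2 -4 0" --pt "0 36 2 -4 0" --pt "0 42 2 -4 0" --pt "0 48 2 -4 0" --pt "0 54 2 -4 0" --pt "0 60 2 -4 0" --pt "0 66 2 -4 0" --pt "0 72 2 -4 0" --pt "0 75 2 -4 0" --pt "0 75 2 -4 0"

```text
time: 3.65
tool_pos: [0.5104, -0.3197, 0.0339]
ee_rot: [-0.405, 0.405, 0.58, -0.579]
wrist_force: [0.9, 0.2, 0.2]
grip_width: 0.0001
```

```bash
cat > look.py <<'E'
import sys
from h import *
from bench import imaging
g=imaging.grab_frame("scene"); c=g["color"][130:250,215:375,::-1]
cv2.imwrite(f"pics/{sys.argv[1]}.png",cv2.resize(c,None,fx=4,fy=4,interpolation=cv2.INTER_CUBIC))
plan(*eval(sys.argv[2]))
E
python3 look.py p4 "[(-30,27,34),(49,-23,70),(49,-23,34)]"
```

```text
t 3.7 tray pos [-38.6  27.1] 33.9 F [ 0.3 -0.3  0.2] grip 0.0003151811796075037
tool axes in tray frame (cols x,y,z)
 [[-1.     0.001  0.   ]
 [-0.     0.002 -1.   ]
 [-0.001 -1.    -0.002]]
turn about y: [np.float64(-3.141), np.float64(-6.283), np.float64(0.0)] q7 -2.14
(-30, 27, 34) world [ 0.513 -0.328  0.034] shift [-8.6 -0.1  0.1]
(49, -23, 70) world [ 0.494 -0.42   0.07 ] shift [-87.6 -36.1  50.1]
(49, -23, 34) world [ 0.494 -0.42   0.034] shift [-87.6  -0.1  50.1]
```

View pics/p4.png

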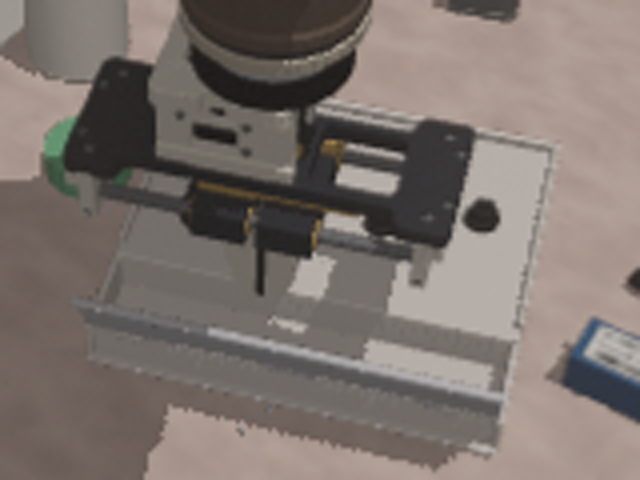

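arm_command --pt "0 -10 0 0 0" --pt "0 -14 -25 0 0" --pt "0 -20 -42 5 0" --pt "0 -45 -44 25 0" --pt "0 -75 -44 46 0" --pt "0 -88 -42 50 0" --pt "0 -88 -42 50 0"

```text
time: 4.28
tool_pos: [0.4915, -0.4268, 0.0762]
ee_rot: [0.406, -0.408, -0.577, 0.579]
wrist_force: [0.6, 0.2, 0.4]
grip_width: 0.0009
```

```bash
python3 look.py p5 "[(49,-23,34),(-38,-23,34)]"; python3 -c "
from bench import imaging;import cv2
cv2.imwrite('pics/w5.png',imaging.grab_frame('top')['color'][120:270,205:365,::-1].repeat(4,0).repeat(4,1))"
```

```text
t 4.33 tray pos [ 52.4 -25.4] 75.8 F [ 0.1 -0.3 -0.4] grip 0.0005185200131210808
tool axes in tray frame (cols x,y,z)
 [[-1.     0.002 -0.004]
 [ 0.004  0.001 -1.   ]
 [-0.002 -1.    -0.001]]
turn about y: [np.float64(3.138), np.float64(-0.004), np.float64(6.279)] q7 -2.01
(49, -23, 34) world [ 0.494 -0.42   0.034] shift [ 3.5 41.8 -2.3]
(-38, -23, 34) world [ 0.464 -0.338  0.034] shift [90.5 41.6 -2. ]
```

View pics/p5.png

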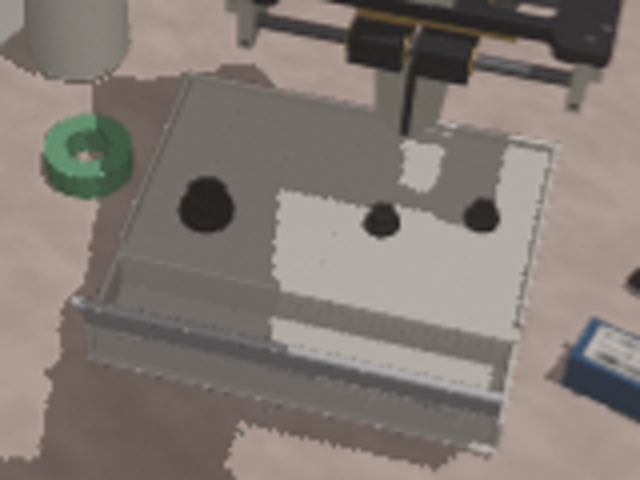

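View pics/w5.png

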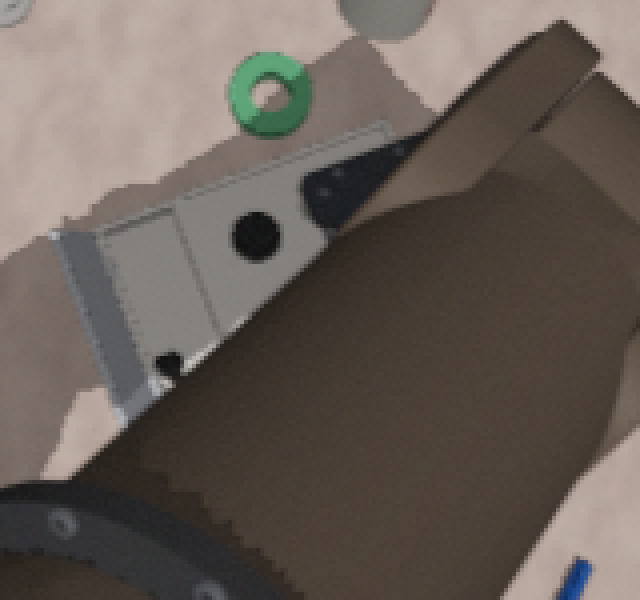

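arm_command --pt "0 3 20 -2 0" --pt "0 3 34 -2 0" --pt "0 3 40 -2 0" --pt "0 3 41 -2 0" --pt "0 9 42 -2 0" --pt "0 15 42 -2 0" --pt "0 21 42 -2 0" --pt "0 27 42 -2 0" --pt "0 33 42 -2 0" --pt "0 39 42 -2 0" --pt "0 45 42 -2 0" --pt "0 51 42 -2 0" --pt "0 57 42 -2 0" --pt "0 63 42 -2 0" --pt "0 69 42 -2 0" --pt "0 75 42 -2 0" --pt "0 81 42 -2 0" --pt "0 87 42 -2 0" --pt "0 91 42 -2 0" --pt "0 91 42 -2 0"

```text
time: 6.05
tool_pos: [0.464, -0.3341, 0.0335]
ee_rot: [-0.405, 0.406, 0.58, -0.579]
wrist_force: [-0.3, -0.0, -0.3]
grip_width: 0.0003
```

```bash
python3 look.py p6 "[(68,-75,34)]"
```

```text
t 6.1 tray pos [-40.9 -21.4] 33.5 F [ 0.2 -0.8  0.5] grip 0.0004936705205285032
tool axes in tray frame (cols x,y,z)
 [[-1.     0.001 -0.001]
 [ 0.001  0.001 -1.   ]
 [-0.001 -1.    -0.001]]
turn about y: [np.float64(3.14), np.float64(-0.001), np.float64(6.282)] q7 -2.08
(68, -75, 34) world [ 0.451 -0.455  0.034] shift [-108.9   -0.5   53.5]
```

View pics/p6.png

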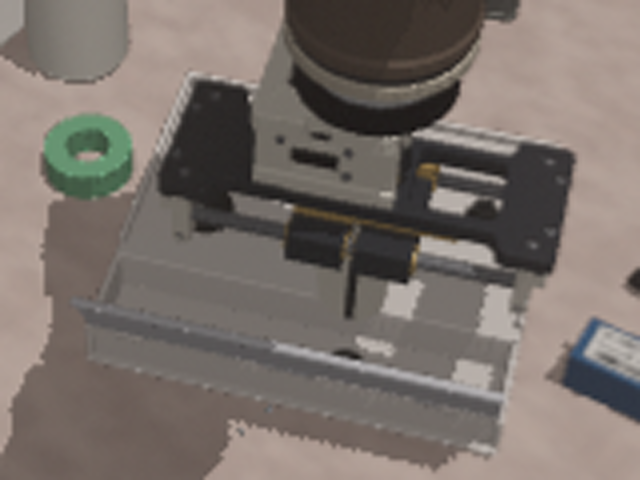

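arm_command --pt "0 -10 0 0 0" --pt "0 -14 -25 0 0" --pt "0 -20 -44 5 0" --pt "0 -50 -44 25 0" --pt "0 -85 -44 45 0" --pt "0 -107 -44 52 0" --pt "0 -109 -40 53 0" --pt "0 -109 -22 53 0" --pt "0 -109 -8 53 0" --pt "0 -109 -1 53 0" --pt "0 -109 -1 53 0"

```text
time: 7.02
tool_pos: [0.4513, -0.4553, 0.0333]
ee_rot: [-0.406, 0.405, 0.58, -0.579]
wrist_force: [-0.2, 0.6, -0.6]
grip_width: 0.0006
```

```bash
python3 look.py p7 "[(-39,-75,34)]"
```

```text
t 7.07 tray pos [ 68.1 -74.7] 34.0 F [ 0.  -0.3 -0. ] grip 0.00023274727106864358
tool axes in tray frame (cols x,y,z)
 [[-1.    -0.    -0.001]
 [ 0.001  0.001 -1.   ]
 [ 0.    -1.    -0.001]]
turn about y: [np.float64(3.14), np.float64(-0.001), np.float64(6.282)] q7 -1.91
(-39, -75, 34) world [ 0.415 -0.355  0.034] shift [107.1  -0.    0.4]
```

View pics/p7.png

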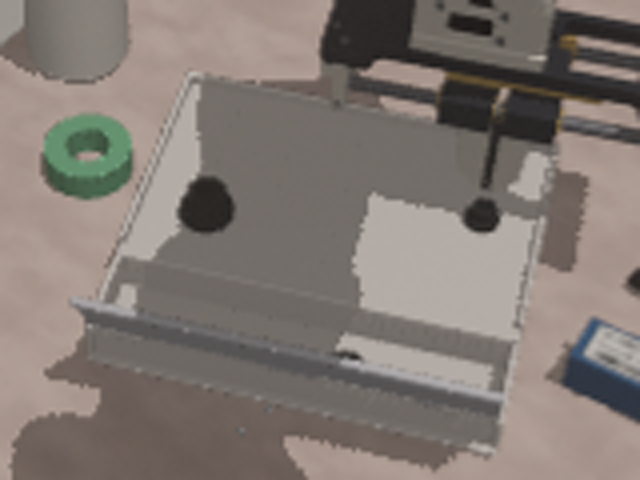

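arm_command --pt "0 6 0 0 0" --pt "0 12 0 0 0" --pt "0 18 0 0 0" --pt "0 24 0 0 0" --pt "0 30 0 0 0" --pt "0 36 0 0 0" --pt "0 42 0 0 0" --pt "0 48 0 0 0" --pt "0 54 0 0 0" --pt "0 60 0 0 0" --pt "0 66 0 0 0" --pt "0 72 0 0 0" --pt "0 78 0 0 0" --pt "0 84 0 0 0" --pt "0 90 0 0 0" --pt "0 96 0 0 0" --pt "0 102 0 0 0" --pt "0 107 0 0 0" --pt "0 107 0 0 0"

```text
time: 8.65
tool_pos: [0.4146, -0.3536, 0.0339]
ee_rot: [-0.405, 0.405, 0.58, -0.579]
wrist_force: [0.3, 0.0, 0.0]
grip_width: 0.0008
```

```bash
python3 look.py p8 "[(-140,0,150)]"
```

```text
t 8.7 tray pos [-39.5 -74.4] 34.0 F [ 0.4 -0.5  0.7] grip 0.00044662857188127543
tool axes in tray frame (cols x,y,z)
 [[-1.    -0.001 -0.001]
 [ 0.001  0.001 -1.   ]
 [ 0.001 -1.    -0.001]]
turn about y: [np.float64(3.141), np.float64(-0.001), np.float64(6.283)] q7 -1.99
(-140, 0, 150) world [ 0.45  -0.234  0.15 ] shift [ 100.6 -115.9  -74.5]
```

View pics/p8.png

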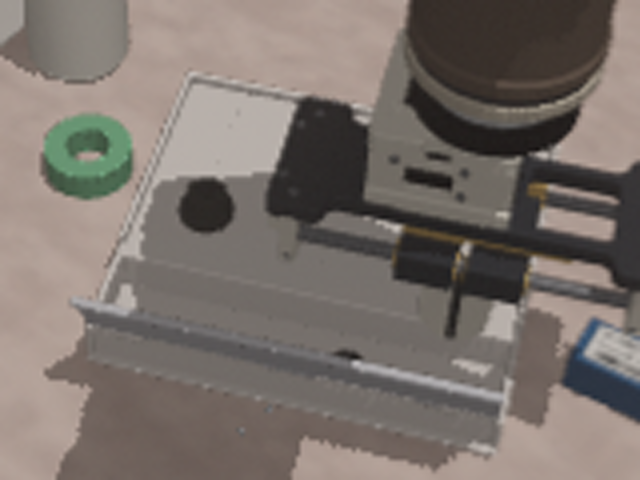

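arm_command --pt "0 -10 0 0 0" --pt "0 -14 -30 0 0" --pt "0 -14 -70 -10 0" --pt "0 0 -100 -35 0" --pt "0 30 -100 -55 0" --pt "0 60 -100 -70 0" --pt "0 70 -100 -74 0" --pt "0 70 -100 -74 0"

```text
time: 9.37
tool_pos: [0.4615, -0.2603, 0.1343]
ee_rot: [-0.404, 0.404, 0.581, -0.58]
wrist_force: [0.9, 0.5, 0.3]
grip_width: 0.0005
```

```bash
python3 look.py p9 "[(-150,0,130)]"; python3 -c "
from bench import imaging;import cv2
for n in ('top','wrist','scene'): cv2.imwrite(f'pics/{n}9.png',imaging.grab_frame(n)['color'][:,:,::-1])"
```

```text
t 9.42 tray pos [-109.7    0.3] 134.3 F [ 0.6 -0.3  0.1] grip 0.0004846215311336292
tool axes in tray frame (cols x,y,z)
 [[-1.    -0.     0.002]
 [-0.002  0.001 -1.   ]
 [ 0.    -1.    -0.001]]
turn about y: [np.float64(-3.14), np.float64(-6.281), np.float64(0.002)] q7 -2.24
(-150, 0, 130) world [ 0.447 -0.225  0.13 ] shift [40.3  4.3  0.3]
```

View pics/top9.png

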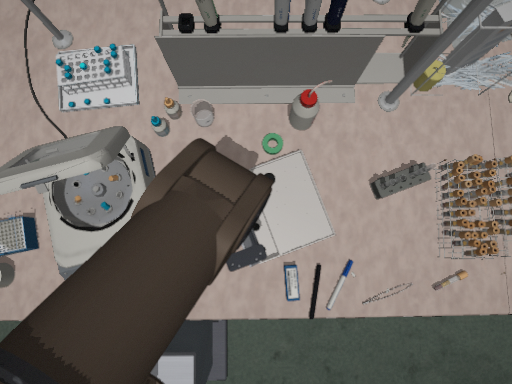

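View pics/wrist9.png

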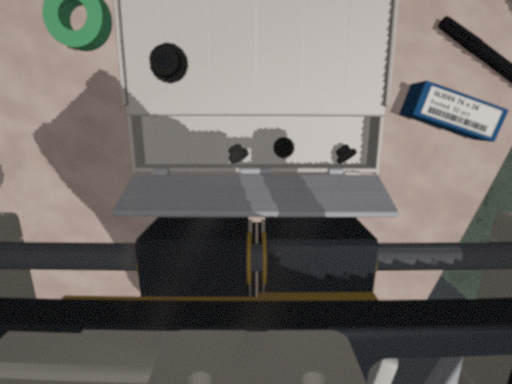

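View pics/scene9.png

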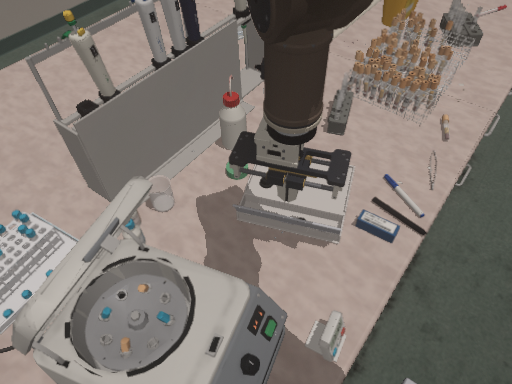

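arm_command --pt "0 25 0 0 0" --pt "0 44 4 0 0" --pt "0 44 25 0 0" --pt "0 44 50 0 0" --pt "0 44 62 0 0" --pt "0 44 62 0 0"

```text
time: 10.07
tool_pos: [0.4432, -0.2248, 0.0698]
ee_rot: [0.408, -0.405, -0.578, 0.579]
wrist_force: [-0.4, 0.7, 0.5]
grip_width: 0.0004
```

```bash
python3 look.py p10 "[(-104,0,74),(-89,0,73)]"
```

```text
t 10.12 tray pos [-150.9   -2.7] 71.1 F [ 1.  -0.3 -0. ] grip 0.000663531113372925
tool axes in tray frame (cols x,y,z)
 [[-1.    -0.001 -0.005]
 [ 0.005 -0.002 -1.   ]
 [ 0.001 -1.     0.002]]
turn about y: [np.float64(3.137), np.float64(-0.005), np.float64(6.278)] q7 -2.28
(-104, 0, 74) world [ 0.463 -0.268  0.074] shift [-46.9  -2.9  -3. ]
(-89, 0, 73) world [ 0.468 -0.282  0.073] shift [-61.9  -1.9  -3. ]
```

View pics/p10.png

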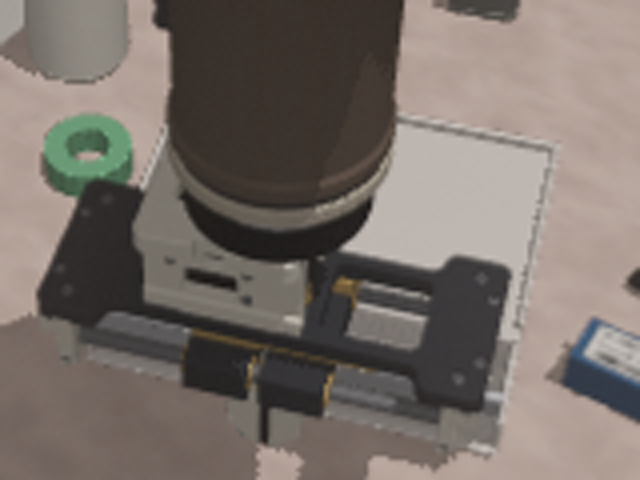

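arm_command --pt "0 -8 -2 -2 0" --pt "0 -16 -3 -3 0" --pt "0 -22 -3 -3 0" --pt "0 -28 -3 -3 0" --pt "0 -34 -3 -3 0" --pt "0 -40 -3 -3 0" --pt "0 -46 -3 -3 0" --pt "0 -52 -3 -3 0" --pt "0 -57 -3 -3 0" --pt "0 -57 -3 -3 0"

```text
time: 10.95
tool_pos: [0.4664, -0.279, 0.0741]
ee_rot: [0.407, -0.407, -0.578, 0.579]
wrist_force: [0.5, -0.3, 0.4]
grip_width: 0.0004
```

```bash
python3 look.py p11 "[(-89,0,72),(-77,0,67),(-68,0,58),(-62,0,47),(-59.5,0,39)]"; python3 -c "
from bench import imaging;import cv2
for n in ('wrist',): cv2.imwrite(f'pics/{n}11.png',imaging.grab_frame(n)['color'][:,:,::-1])"
```

```text
t 11.0 tray pos [-93.2  -0.1] 74.0 F [-0.6 -0.1  0.3] grip 0.00021863827089616935
tool axes in tray frame (cols x,y,z)
 [[-1.    -0.    -0.006]
 [ 0.006 -0.002 -1.   ]
 [ 0.    -1.     0.002]]
turn about y: [np.float64(3.136), np.float64(-0.006), np.float64(6.278)] q7 -2.2
(-89, 0, 72) world [ 0.468 -0.282  0.072] shift [-4.2  2.  -0.2]
(-77, 0, 67) world [ 0.472 -0.294  0.067] shift [-16.2   7.   -0.2]
(-68, 0, 58) world [ 0.475 -0.302  0.058] shift [-25.2  16.   -0.3]
(-62, 0, 47) world [ 0.477 -0.308  0.047] shift [-31.2  27.   -0.4]
(-59.5, 0, 39) world [ 0.478 -0.31   0.039] shift [-33.7  35.   -0.4]
```

View pics/p11.png

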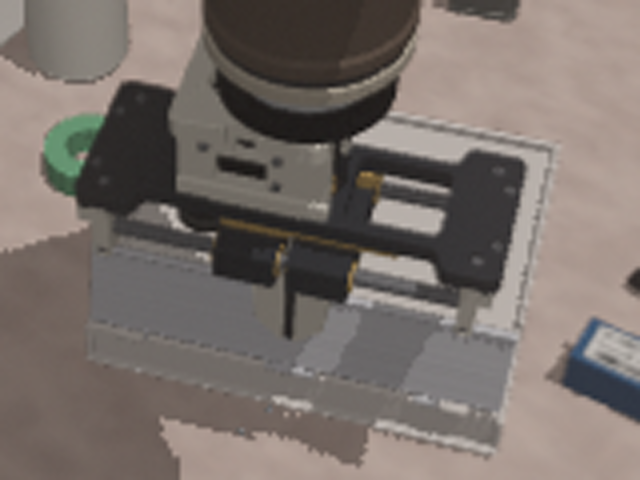

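View pics/wrist11.png

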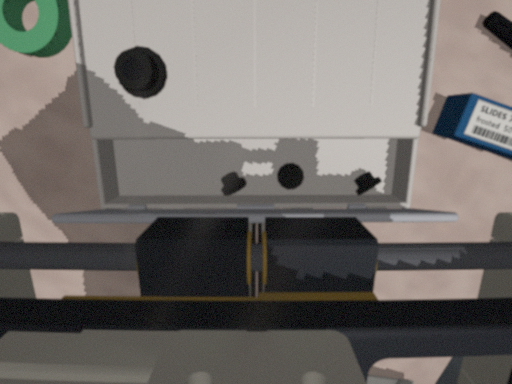

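arm_command --pt "0 -5 2 0 0" --pt "0 -11 4 0 0" --pt "0 -16 7 0 0" --pt "0 -20 11 0 0" --pt "0 -25 16 0 0" --pt "0 -28 21 0 0" --pt "0 -31 26 0 0" --pt "0 -33 31 0 0" --pt "0 -34 35 0 0" --pt "0 -34 37 0 0" --pt "0 -34 37 0 0"

```text
time: 11.97
tool_pos: [0.4771, -0.3096, 0.0363]
ee_rot: [0.408, -0.406, -0.578, 0.579]
wrist_force: [-0.0, 0.3, 0.3]
grip_width: 0.0003
```

```bash
python3 look.py p12 "[(-41,0,50),(-41,0,36)]"; python3 -c "
from bench import imaging;import cv2
for n in ('wrist',): cv2.imwrite(f'pics/{n}12.png',imaging.grab_frame(n)['color'][:,:,::-1])"
```

```text
t 12.02 tray pos [-60.   -0.5] 36.7 F [ 0.8 -0.1  0.8] grip 0.0002767614560580825
tool axes in tray frame (cols x,y,z)
 [[-1.    -0.001 -0.005]
 [ 0.005 -0.003 -1.   ]
 [ 0.001 -1.     0.003]]
turn about y: [np.float64(3.136), np.float64(-0.005), np.float64(6.278)] q7 -2.14
(-41, 0, 50) world [ 0.484 -0.327  0.05 ] shift [-19.  -13.4  -0.6]
(-41, 0, 36) world [ 0.484 -0.327  0.036] shift [-19.    0.6  -0.6]
```

View pics/p12.png

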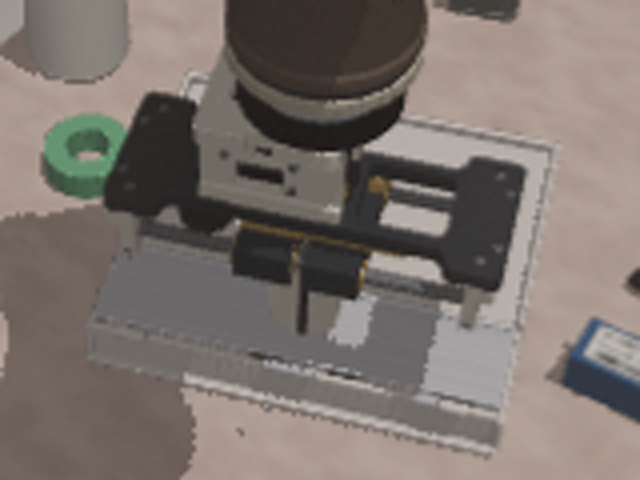

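View pics/wrist12.png

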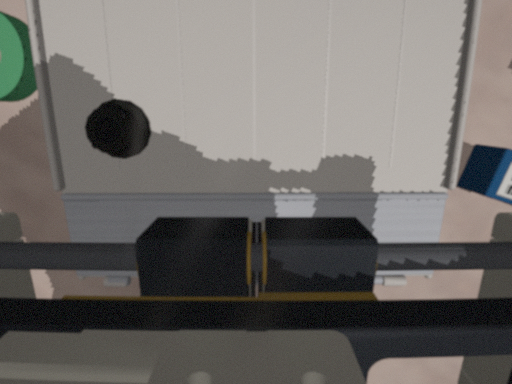

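arm_command --pt "0 0 -8 0 0" --pt "0 -6 -13 -1 0" --pt "0 -18 -13 -1 0" --pt "0 -18 -10 -1 0" --pt "0 -18 -5 -1 0" --pt "0 -18 -1 -1 0" --pt "0 -18 1 -1 0" --pt "0 -18 3 -1 0" --pt "0 -18 4 -1 0" --pt "0 -18 4 -1 0"

```text
time: 12.9
tool_pos: [0.4846, -0.3266, 0.0356]
ee_rot: [0.407, -0.407, -0.578, 0.579]
wrist_force: [-10.2, 5.7, 40.3]
grip_width: 0.0004
```

```bash
python3 look.py p13 "[(-41,0,120)]"
```

```text
t 12.95 tray pos [-41.5   0.5] 35.6 F [-10.2   5.8  40.3] grip 0.0005005020972775957
tool axes in tray frame (cols x,y,z)
 [[-1.    -0.    -0.006]
 [ 0.006 -0.001 -1.   ]
 [ 0.    -1.     0.001]]
turn about y: [np.float64(3.136), np.float64(-0.006), np.float64(6.278)] q7 -2.12
(-41, 0, 120) world [ 0.484 -0.327  0.12 ] shift [ -0.5 -84.4   0.6]
```

arm_command --pt "0 0 -4 0 0" --pt "0 0 -15 0 0" --pt "0 0 -45 0 0" --pt "0 -10 -80 0 0" --pt "0 -20 -115 0 0" --pt "0 -20 -115 0 0"

```text
time: 13.45
tool_pos: [0.4945, -0.3493, 0.1573]
ee_rot: [0.404, -0.411, -0.578, 0.578]
wrist_force: [0.5, -1.5, 0.9]
grip_width: 0.0002
```

```bash
python3 look.py p14 "[(150,-250,180)]"; python3 -c "
from bench import imaging;import cv2
for n in ('wrist',): cv2.imwrite(f'pics/{n}14.png',imaging.grab_frame(n)['color'][:,:,::-1])"
```

```text
t 13.5 tray pos [-18.8   1.6] 154.2 F [-0.2  0.6 -0.6] grip 0.0001395763297591721
tool axes in tray frame (cols x,y,z)
 [[-1.     0.005 -0.007]
 [ 0.007  0.003 -1.   ]
 [-0.005 -1.    -0.003]]
turn about y: [np.float64(3.135), np.float64(-0.007), np.float64(6.277)] q7 -2.14
(150, -250, 180) world [ 0.315 -0.593  0.18 ] shift [-170.6  -25.7  250.4]
```

View pics/p14.png

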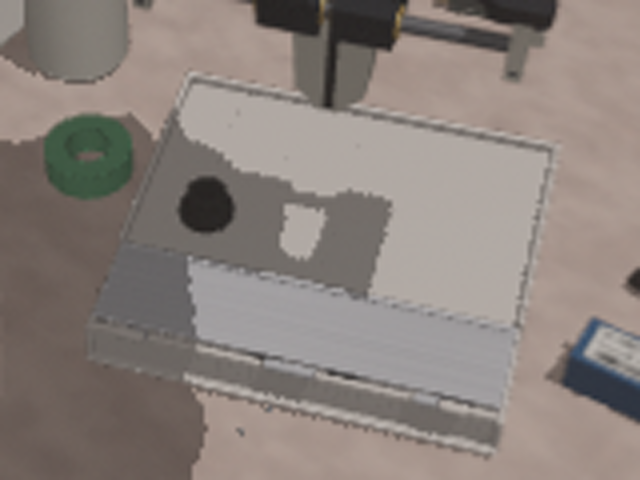

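View pics/wrist14.png

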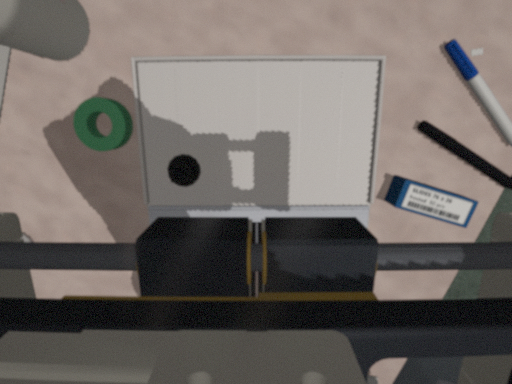

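```bash
python3 - <<'E'
from h import *
from bench import imaging
d=np.load("tray.npz"); g=imaging.grab_frame("scene"); z=g["z_map"]
v,u=np.mgrid[180:245,225:350]; r,o=rays(g,np.c_[u.ravel(),v.ravel()]); P=o+r*z[v,u].ravel()[:,None]
L=np.c_[(P[:,:2]-d["t"])@d["R"],P[:,2]]*1e3
a=(abs(L[:,1])<95)&(L[:,2]>25)
m=a&(L[:,0]>-82)&(L[:,0]<-45); k=np.polyfit(L[m,0],L[m,2],1); print("cover",m.sum(),k, np.median(L[m,2]))
m2=a&(L[:,0]>-25)&(L[:,0]<20)&(L[:,1]<40); print("plate",np.polyfit(L[m2,0],L[m2,2],1),np.median(L[m2,2]))
f=g["color"].max(2)[165:195,250:285]; mm=np.argwhere(f<60); print("big",mm.mean(0)+[165,250])
E
```

```text
cover 1277 [-2.73539434e-03  3.39785743e+01] 34.15113261254721
plate [1.56811683e-03 3.12289594e+01] 31.18568618619355
big [181.13868613 266.08029197]
```

The cover's slope is about 0 rad and its top is 3 mm above the plate, so it is shut. The big stopper is at the same pixel as at the start.

```bash
python3 -c "
from bench import hand_in; print(hand_in())"
```

```text
the job is handed in; nothing more can be done
None
```

I swept the three small stoppers into the trough one at a time with the shut fingers, without lifting any. Then I swung the cover over with the fingertips, pressed its lip shut, backed the arm clear and handed the job in at about 13.5 s of the 48 s allowed.

Last checks:
- **Stoppers:** just before the cover went over, the wrist picture showed all three small stoppers in the trough. They can't be seen now that it is shut.
- **Cover:** the depth image shows it level, with a slope of about 0.003 rad and its top about 3 mm above the plate. That fits the 3 mm strip lying shut.
- **Large stopper:** in the scene image it is within 0.2 pixels of where it started, at (266, 181).
- **Bystanders:** the tape roll and slide box look unmoved in the last pictures. I did not check the beaker again at the end, but it looked unmoved in the pictures taken just before I closed the cover, and the arm never went near it.
- **Forces:** the wrist force was about 42 N while the fingertips pressed the lip, and the arm was touching nothing when I handed in. The 40 N limit is for the arm and gripper body, and only the fingertips were pressing.
- **Disagreement:** the two camera views differed by about 3 mm in world position, but agreed to within about 2 mm once measured against the tray.

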